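Take the bench pile apart and put each item in its tray

TASK

On the bench a pile has been left: a cuvette box with a timer on it and two knobbed weights on the timer. Take it apart from the top down, one thing at a time: the larger weight into the larger round dish, the smaller weight into the smaller round dish, then the timer into the square tray, and last the cuvette box into the oblong tray, each upright and flat on the floor of its dish or tray, with the timer and the box squared up to their trays. Do not disturb the capped vial and the beaker standing by, nor tip anything over.

Things in the scene. Friction and masses are not known exactly. Their poses are not given: they have to be found in the camera images.
- weight_200_center (a point): The larger weight: knobbed steel-grey cylinder, 30 mm diameter, 47 mm tall, 0.2 kg; the lower part is a plain cylinder, the knob on top is narrower. At the start it stands on the timer near one edge. Its point lies on the vertical axis, half-way up.
- weight_50_center (a point): The smaller weight: same shape and material, 18 mm diameter, 30 mm tall, 0.05 kg. At the start it stands on the timer about 36 mm from the larger weight, centre to centre. Its point lies on the vertical axis, half-way up.
- timer_center (a point): White square bench timer, 62 x 62 mm, its supporting top 16 mm above its underside; at the start it lies on the cuvette box (turned up to 0.12 rad to it) and carries both weights, which stand in a row along its y axis. Its x and y axes run square to its sides, z up. The point lies at the middle, 8 mm above its underside.
- cuvette_box_center (a point): Dark flat cuvette box with a clear lid that stays shut: body 60 mm along its x axis and 90 mm along its y axis, 28 mm tall; a lid catch 16 mm wide sticks out 4 mm at the middle of its -x side, in the top 4 mm, so it is 64 to 68 mm over all along x; at the start it is the bottom of the pile and lies on the bench. The point lies at the middle, 14 mm above its underside.
- large_dish: Larger round dish, inner diameter 50 mm, outer 56 mm. Fixed to the bench. Plain steel, floor 2 mm thick, rim 3 mm wide whose top is 6 mm above the bench. Origin: centre of the underside, on the bench top (z = 0).
- small_dish: Smaller round dish, inner diameter 34 mm, outer 40 mm. Fixed to the bench. Plain steel, floor 2 mm thick, rim 3 mm wide whose top is 6 mm above the bench. Origin: centre of the underside, on the bench top (z = 0).
- timer_tray: Square tray, inside 78 x 78 mm, outside 84 x 84 mm, sides along its x and y axes. The timer may lie in it any quarter turn round. Fixed to the bench. Plain steel, floor 2 mm thick, rim 3 mm wide whose top is 6 mm above the bench. Origin: centre of the underside, on the bench top (z = 0).
- box_tray: Oblong tray, inside 80 mm along its x axis and 110 mm along its y axis, outside 86 x 116 mm. The box lies in it long side along the long side, either way round. Fixed to the bench. Plain steel, floor 2 mm thick, rim 3 mm wide whose top is 6 mm above the bench. Origin: centre of the underside, on the bench top (z = 0).
- vial_center (a point): Bystander: small capped sample vial, 24 mm diameter, 56 mm tall, standing loose on the bench. Point half-way up.
- beaker_center (a point): Bystander: small empty glass beaker, 54 mm over the spout, 60 mm tall, standing loose on the bench. Point half-way up.
Mind the look-alikes: they are no part of the job. What is shaped like the part that bears cuvette_box_center but blue is not meant.

How it is judged:
On the way, in this order (a step that is already met when the one before it is completed fails the run):
1. both weights stand released in their dishes, the larger in the larger, the smaller in the smaller (horizontal distance between weight_200_center and large_dish below 0.015 m and z of weight_200_center in the frame of large_dish between 0.0225 and 0.0285 m and angle between each of weight_200_center, weight_50_center's own z axis and vertical below 0.1 rad and contact force between the fingers and weight_200 below 0.1 N and linear speed of each of weight_200, weight_50 below 0.02 m/s and horizontal distance between weight_50_center and small_dish below 0.015 m and z of weight_50_center in the frame of small_dish between 0.014 and 0.02 m and contact force between the fingers and weight_50 below 0.1 N), for 0.2 s.
2. then the timer lies released in the square tray (horizontal distance between timer_center and timer_tray below 0.015 m and z of timer_center in the frame of timer_tray between 0.007 and 0.013 m and angle between timer_center's own z axis and vertical below 0.1 rad and contact force between the fingers and timer below 0.1 N and linear speed of timer below 0.02 m/s and (angle between the x axis of timer_center and the x axis of timer_tray, either way round below 0.26 rad or angle between the x axis of timer_center and the y axis of timer_tray, either way round below 0.26 rad)), for 0.2 s.
3. last the cuvette box lies released in the oblong tray (horizontal distance between cuvette_box_center and box_tray below 0.015 m and z of cuvette_box_center in the frame of box_tray between 0.013 and 0.019 m and angle between cuvette_box_center's own z axis and vertical below 0.1 rad and contact force between the fingers and cuvette_box below 0.1 N and linear speed of cuvette_box below 0.02 m/s and angle between the x axis of cuvette_box_center and the x axis of box_tray, either way round below 0.26 rad), for 0.2 s.
At the end, for the whole second after the job is handed in: Weights in their dishes, timer in the square tray, box in the oblong tray: each centre within 15 mm of its tray's, flat on the tray floor (height within 3 mm, tilt under 0.1 rad), released, at rest; timer (any quarter turn) and box (either way round) within 0.26 rad of square (all of step 1 and all of step 2 and all of step 3); the robot touches nothing.
It fails at once if the vial is pushed more than 20 mm or tipped (distance of vial_center from where it was at the start of the episode above 0.02 m or angle between vial_center's own z axis and vertical above 0.5 rad).
It fails at once if the beaker is pushed more than 20 mm or tipped (distance of beaker_center from where it was at the start of the episode above 0.02 m or angle between beaker_center's own z axis and vertical above 0.5 rad).
It fails at once if something of the pile is tipped over (angle between any of weight_200_center, weight_50_center, timer_center, cuvette_box_center's own z axis and vertical above 0.7 rad).
It also fails if it takes over 112 s, if anything falls off the work surface, if the arm or the gripper's body presses on something with over 40 N, if the wrist force passes 120 N, or if a joint passes its speed limit or range.

ROBOT

A 7-joint arm with a two-finger parallel gripper is mounted at the origin on a cart in front of the work surface, level with it; the furniture and walls round the work are solid. World frame = base frame: x ahead of the robot, y to its left, z up, the work surface at z = 0. Lengths are in m, angles in rad, forces in N, time in s.
With the tool pointing down it reaches from about 0.35 to 0.9 m from the base axis. Payload 7.2 kg.
Tool frame: the origin (TCP) lies on the front face of the gripper's body, between the roots of the fingers; the fingertips stand 73 mm ahead of it and the grasp point (between the pads) lies 54 mm ahead of it; z points along the fingers, y is the direction in which the jaws open and shut (so a half turn about z gives the same grasp; the last joint's range is limited). The gripper opens to 85 mm and grips with 20 to 120 N. Pads are 22 mm wide; open, the fingers measure 114 mm over their backs; the gripper's body (76 mm by 85 mm) begins 54 mm behind the grasp point. The pads swing forward as they close: fully open they stand 13 mm farther back than shut.
Start: joints at [1.173, 0.411, -0.013, 1.596, 0.006, 1.134, -0.082], TCP at [0.202, -0.591, 0.304] pointing down, gripper open.
Joint ranges: [-2.95, 2.95], [-0.29, 1.99], [-1.47, 1.44], [0.14, 2.54], [-1.03, 4.17], [0.13, 1.85], [-2.86, 2.86]. Speed limits (rad/s): [2.39, 2.39, 3.01, 3.01, 3.14, 3.14, 3.14].

INTERFACE

Orientations are given as a unit quaternion [w, x, y, z].
In Python, from station import * gives the robot as it stands. The module is installed in compiled form; this text tells all that it offers.
- The arm moves only by the shell command python3 -m pendant 'ROWS' [FORCE]. ROWS is JSON, a list of rows, each a list of 7 numbers: the gripper's target within -1 to 1 (fully open at 1, half-way at 0, shut at -1), then the shift along the tool's x, y, z in cm, then the turn, a rotation vector about the tool's x, y, z in degrees. In form: [[hand, x, y, z, ax, ay, az], ...]. A call has 1 to 20 rows; each row is the pose to reach, as a shift and turn from the pose measured when the call began, along the tool's axes at that moment; what a row does not reach only later rows make up. A row lasts 1/12 s, in which the tool goes at most 41.7 mm and 7.16 degrees, less where a joint would pass 70% of its speed; a pose out of reach is approached as far as the arm can. A call with a gripper value outside its range is refused whole. The fingers move at their own pace and stop on an object; FORCE is the grip in N (left out, the last holds). Time passes only in rows, so rows that repeat a pose let the fingers close. It gives the time, the measured TCP pose, the force and the opening at its end, in the units of the state.
- get_state(): the state, without advancing time (a new reading comes with each control period).
- capture(name): name is "side" or "top" or "wrist"; returns the picture (384x512x3 uint8, red, green, blue); there is no depth.
- camera_model(name): a dict with "fx", "fy", "cx", "cy" (pixels), "rvec" (rotation vector, rad) and "tvec" (3), from world to camera coordinates, as OpenCV has them; the wrist camera has in their place "tool_from_camera" (4x4, takes a point from camera to tool coordinates, whose origin is the TCP and whose axes are the flange's). Camera axes: x right, y down, z forward; pixel columns grow to the right and rows downward; lengths in m; the calibration is good to about 2 mm. A picture is of the moment at which its call begins: read the wrist's pose just before it. camera_model takes no time and is no camera call.
- hand_in(): hands the job in, once; it reports no verdict.
The state is a dict: "time_s": time; "joint_pos": joint angles; "dq": joint speeds; "effort": joint torques, N m; "tcp_pos": TCP position; "ee_rot": TCP orientation; "contact_force": force on the tool from outside, world axes, zero at the start; "wrist_torque": the same for the moment, N m; "width": finger opening in m.
Only numpy, scipy, OpenCV 4.12 (cv2) and the standard library are available. Lean on these libraries where they do the work, as an engineer would, in place of code of your own. Each camera call takes 0.05 s, during which the arm holds its last target. There are 200 camera calls.

## Working session

There is one attempt and no reset: what is moved stays moved. The work goes in short steps, Python scripts to look and compute and a shell command to move; the robot and the scene stay as the last step left them, time stands still between calls to the robot, and variables do not carry over. Pictures are saved under pics/ and viewed, about 12 in all and at most 16, crops included, and the job is handed in when it is done.

```bash
mkdir -p pics; python3 - <<'E'
from station import *
import cv2,numpy as np
for n in("top","side"):
    im=capture(n); cv2.imwrite(f"pics/{n}0.png",cv2.resize(im[:,:,::-1],(800,600),interpolation=cv2.INTER_CUBIC)); np.save(f"{n}0.npy",im)
    m=camera_model(n);print(n,m); R=cv2.Rodrigues(np.array(m["rvec"]))[0];print(-R.T@np.array(m["tvec"]))
print(camera_model("wrist"));s=get_state();print(s)
E
```

```text
top {'fx': 457.65088939232726, 'fy': 457.65088939232726, 'cx': 257.2451351166859, 'cy': 192.87330645715616, 'rvec': array([ 2.07853711, -2.13872223,  0.18294577]), 'tvec': array([0.03817317, 0.50344722, 1.48585794])}
[ 0.20610483 -0.00586998  1.55569164]
side {'fx': 371.78193598987957, 'fy': 371.78193598987957, 'cx': 254.86433257484006, 'cy': 189.87281968651487, 'rvec': array([ 0.57937617, -2.35866143,  1.51790678]), 'tvec': array([0.44093431, 0.16582667, 0.97917247])}
[-0.00806359  0.93109099  0.56009359]
{'fx': 312.6761068973685, 'fy': 312.6761068973685, 'cx': 256.28689012796457, 'cy': 193.61364486358798, 'tool_from_camera': array([[-5.86221722e-04, -9.64757612e-01, -2.63139519e-01,
         6.76711109e-02],
       [ 9.99998994e-01, -2.25675425e-04, -1.40039417e-03,
         1.13287046e-03],
       [ 1.29165681e-03, -2.63140075e-01,  9.64756774e-01,
        -6.91692352e-02],
       [ 0.00000000e+00,  0.00000000e+00,  0.00000000e+00,
         1.00000000e+00]])}
{'time_s': 0.1, 'joint_pos': array([ 1.17285644,  0.41185205, -0.01273564,  1.59696609,  0.00559838,
        1.13426738, -0.08222592]), 'dq': array([ 0.00031009, -0.0018451 , -0.00084628, -0.00097241,  0.00059952,
        0.0018524 ,  0.00027351]), 'effort': array([ 2.89053380e-03, -6.01829052e+01,  6.84369989e-01, -3.00091624e+01,
        1.40480732e-02,  6.40995961e-03,  5.62430273e-05]), 'tcp_pos': array([ 0.20224922, -0.59101741,  0.30311457]), 'ee_rot': array([-7.09827398e-04,  9.86437865e-01,  1.64133503e-01, -1.64562928e-04]), 'contact_force': array([-0.07800303, -0.32133185,  0.02122368]), 'wrist_torque': array([ 0.01392001, -0.02675932, -0.08267765]), 'width': 0.0852970074203797}
```

View pics/top0.png

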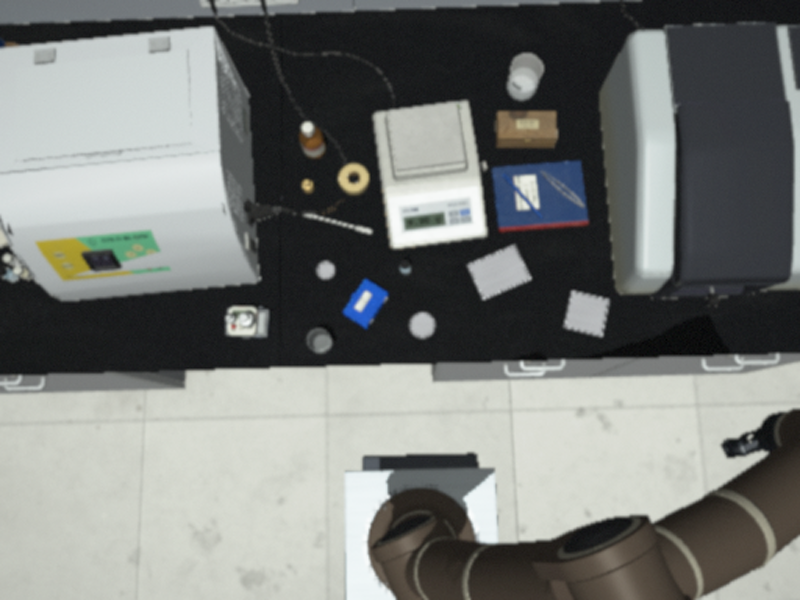

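View pics/side0.png

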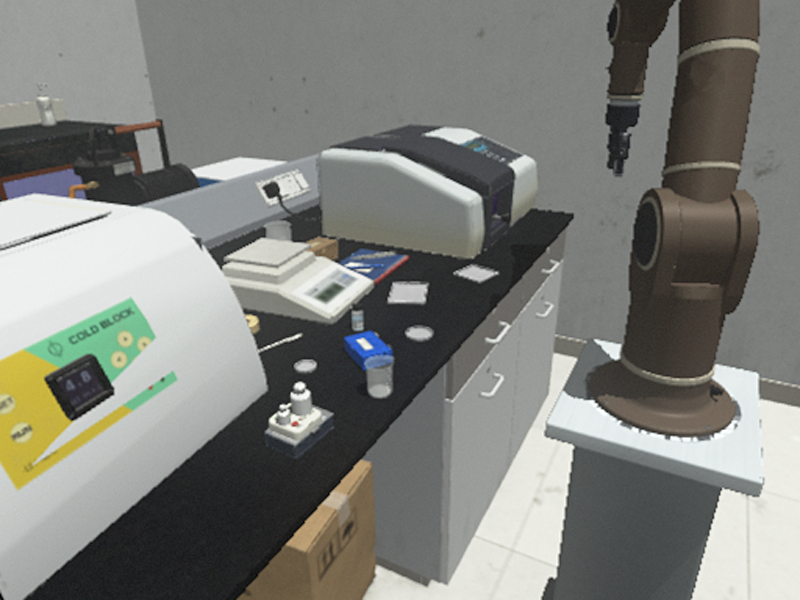

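Top view (800x600 px): the pile is at (246,321) next to the cold block. The beaker is at (320,340), the vial at (405,268) and the blue look-alike box at (366,303). The small dish is at (326,269), the large dish at (422,325), the oblong tray at (500,271) and the square tray at (587,313). There are two box-shaped things: the blue one at (366,303) and the dark one under the timer at (246,321). The dark one matches the description.

```bash
cat > h.py <<'E'
from station import *
import cv2,numpy as np
from scipy.spatial.transform import Rotation as Rn
def tool():
    s=get_state();q=s["ee_rot"];return np.array(s["tcp_pos"]),Rn.from_quat([q[1],q[2],q[3],q[0]]).as_matrix()
def cam(name,tp=None):
    m=camera_model(name);K=(m["fx"],m["fy"],m["cx"],m["cy"])
    if name=="wrist":
        p,R=tp if tp is not None else tool();T=np.array(m["tool_from_camera"]);return K,R@T[:3,:3],p+R@T[:3,3]
    R=cv2.Rodrigues(np.array(m["rvec"]))[0];return K,R.T,-R.T@np.array(m["tvec"])
def ray(c,uv):
    (fx,fy,cx,cy),R,o=c;d=R@np.array([(uv[0]-cx)/fx,(uv[1]-cy)/fy,1.]);return o,d/np.linalg.norm(d)
def onz(c,uv,z=0.):
    o,d=ray(c,uv);return o+d*(z-o[2])/d[2]
def proj(c,P):
    (fx,fy,cx,cy),R,o=c;x=R.T@(np.array(P)-o);return np.array([fx*x[0]/x[2]+cx,fy*x[1]/x[2]+cy])
def tri(c1,u1,c2,u2):
    o1,d1=ray(c1,u1);o2,d2=ray(c2,u2);A=np.stack([d1,-d2],1);t=np.linalg.lstsq(A,o2-o1,rcond=None)[0]
    a=o1+t[0]*d1;b=o2+t[1]*d2;return (a+b)/2,np.linalg.norm(a-b)
def snap(fn):
    tp=tool();im=capture("wrist");np.savez(fn,im=im,p=tp[0],R=tp[1]);cv2.imwrite(f"pics/{fn}.png",im[:,:,::-1]);return im,tp
def load(fn):
    d=np.load(fn+".npz");return d["im"],cam("wrist",(d["p"],d["R"]))
def totool(dw): # world vec (m) -> tool cm
    return tool()[1].T@np.array(dw)*100
E
python3 - <<'E'
from h import *
c=cam("top");k=512/800
for n,u,z in [("pile",(246,321),.05),("beaker",(320,340),.0),("vial",(405,268),0),("blue",(366,303),.02),("small",(326,269),0),("large",(422,325),0),("oblong",(500,271),0),("square",(587,313),0),("edge",(300,366),0),("block",(258,270),0.1),("block2",(258,270),0.),("bal",(430,245),0.03)]:
    print(n,onz(c,(u[0]*k,u[1]*k),z).round(3))
p,R=tool();print(R.round(3))
print(totool(np.array([.42,.12,.36])-p))
E
```

```text
pile [0.472 0.36  0.05 ]
beaker [0.433 0.207 0.   ]
vial [0.59  0.016 0.   ]
blue [0.509 0.103 0.02 ]
small [0.593 0.193 0.   ]
large [ 0.46  -0.018  0.   ]
oblong [ 0.576 -0.196  0.   ]
square [ 0.476 -0.381  0.   ]
edge [0.377 0.251 0.   ]
block [0.571 0.324 0.1  ]
block2 [0.596 0.347 0.   ]
bal [ 0.633 -0.041  0.03 ]
[[ 0.946  0.324 -0.001]
 [ 0.324 -0.946  0.001]
 [-0.    -0.001 -1.   ]]
[ 43.62514937 -60.22791635  -5.60495067]
```

```bash
python3 -m pendant '[[1,33,-20,-5,0,0,19],[1,33,-20,-5,0,0,19],[1,33,-20,-5,0,0,19],[1,33,-20,-5,0,0,19],[1,33,-20,-5,0,0,19],[1,33,-20,-5,0,0,19],[1,33,-20,-5,0,0,19],[1,33,-20,-5,0,0,19],[1,33,-20,-5,0,0,19],[1,33,-20,-5,0,0,19],[1,33,-20,-5,0,0,19],[1,33,-20,-5,0,0,19],[1,33,-20,-5,0,0,19],[1,33,-20,-5,0,0,19]]'
python3 - <<'E'
from h import *
snap("w1");p,R=tool();print(p,R.round(3),get_state()["joint_pos"].round(2));print(totool(np.array([.44,.2,.36])-p))
E
```

```text
time_s: 1.27
tcp_pos: [0.4485, -0.2964, 0.353]
ee_rot: [-0.001, 1.0, -0.002, -0.001]
contact_force: [0.8, 0.9, 0.2]
width: 0.0857
[ 0.44859297 -0.29639026  0.35305233] [[ 1.    -0.005 -0.001]
 [-0.005 -1.     0.001]
 [-0.001 -0.001 -1.   ]] [ 0.61  0.23 -0.14  1.73  0.03  1.18 -1.11]
[ -1.08501726 -49.63544435  -0.63195275]
```

View pics/w1.png

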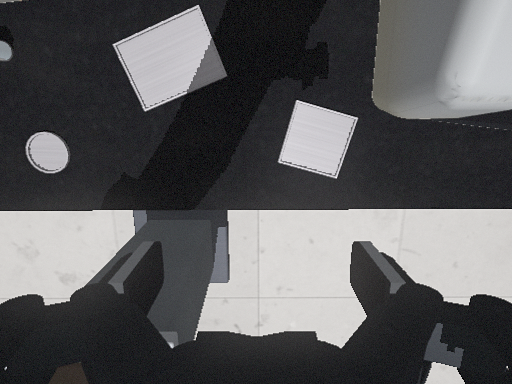

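Wrist view w1: the oblong tray is at about (170,58), the square tray at (318,139) and the large dish at (47,152). Next I look over the left side.

```bash
python3 -m pendant '[[1,-1,-45,-3,0,0,0],[1,-1,-45,-3,0,0,0],[1,-1,-45,-3,0,0,0],[1,-1,-45,-3,0,0,0],[1,-1,-45,-3,0,0,0],[1,-1,-45,-3,0,0,0],[1,-1,-45,-3,0,0,0],[1,-1,-45,-3,0,0,0],[1,-1,-45,-3,0,0,0],[1,-1,-45,-3,0,0,0],[1,-1,-45,-3,0,0,0],[1,-1,-45,-3,0,0,0],[1,-1,-45,-3,0,0,0],[1,-1,-45,-3,0,0,0]]'
python3 - <<'E'
from h import *
snap("w2");p,R=tool();print(p,R.round(3),get_state()["joint_pos"].round(2))
E
```

```text
time_s: 2.48
tcp_pos: [0.441, 0.1521, 0.3833]
ee_rot: [-0.0, 1.0, -0.003, -0.001]
contact_force: [0.5, -0.0, -0.3]
width: 0.0852
[0.44105275 0.15167915 0.38331444] [[ 1.    -0.007 -0.002]
 [-0.007 -1.     0.   ]
 [-0.002 -0.    -1.   ]] [ 0.06  0.11 -0.53  1.82  0.06  1.23 -2.07]
```

View pics/w2.png

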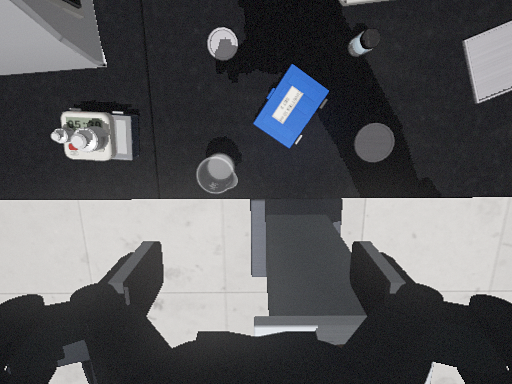

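Wrist view w2: the pile is at (95,135), with the big weight near (85,140) and the small one near (60,135). The small dish is at (222,43), the beaker at (217,173), the vial at (365,42), the large dish at (375,142) and the blue decoy at (290,105). I now look from nearer the pile.

```bash
python3 -m pendant '[[1,1,-20,4,0,0,0],[1,1,-20,4,0,0,0],[1,1,-20,4,0,0,0],[1,1,-20,4,0,0,0],[1,1,-20,4,0,0,0],[1,1,-20,4,0,0,0],[1,1,-20,4,0,0,0],[1,1,-20,4,0,0,0]]'
python3 - <<'E'
from h import *
im,_=snap("w3");p,R=tool();print(p,R.round(3),get_state()["joint_pos"].round(2))
cv2.imwrite("pics/w3c.png",cv2.resize(im[:230,130:400,::-1],None,fx=2.6,fy=2.6,interpolation=cv2.INTER_CUBIC))
E
```

```text
time_s: 3.2
tcp_pos: [0.4534, 0.3498, 0.3428]
ee_rot: [0.001, 1.0, -0.005, -0.001]
contact_force: [0.1, 0.2, -0.2]
width: 0.0852
[0.45359469 0.34941879 0.34324656] [[ 1.    -0.011 -0.002]
 [-0.011 -1.    -0.001]
 [-0.002  0.001 -1.   ]] [-0.27  0.36 -0.62  1.64  0.22  1.21 -2.51]
```

View pics/w3c.png

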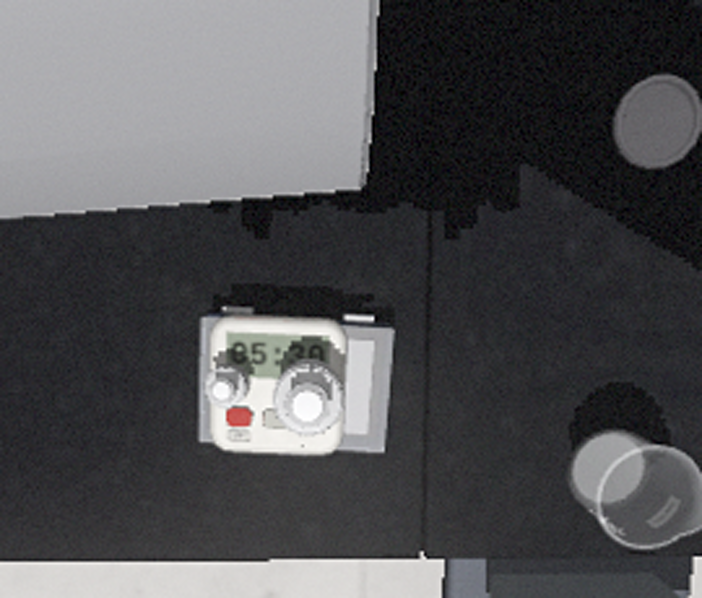

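Crop w3c: the timer carries the small weight, knob top at crop (222,390), and the large weight, knob top at (308,404). The dark box with its clear lid lies under it, with its two hinge tabs at the top edge (237,310) and (360,318). This is the dark box, not the blue one. Next I measure everything.

```bash
cat > meas.py <<'E'
from h import *
def blobs(fn,lo,hi,amin,roi,z):
    im,c=load(fn);g=cv2.cvtColor(im,cv2.COLOR_RGB2GRAY);x0,y0,x1,y1=roi
    m=np.zeros_like(g);m[y0:y1,x0:x1]=((g>=lo)&(g<=hi))[y0:y1,x0:x1];m=cv2.morphologyEx(m*255,cv2.MORPH_CLOSE,np.ones((3,3)))
    out=[]
    for k in cv2.findContours(m,cv2.RETR_EXTERNAL,cv2.CHAIN_APPROX_NONE)[0]:
        if cv2.contourArea(k)<amin: continue
        W=np.array([onz(c,u,z)[:2] for u in k[:,0]],np.float32)
        hull=cv2.convexHull(W);r=cv2.minAreaRect(hull*1000);uv=k[:,0].mean(0)
        M=cv2.moments(k);uv=np.array([M['m10'],M['m01']])/M['m00']
        out.append((uv,r));print(fn,uv.round(1),"c",np.round(r[0],1),"size",np.round(r[1],1),"ang",round(r[2],1),"area",cv2.contourArea(k))
    return out,c
E
python3 - <<'E'
from meas import *
a,c1=blobs("w1",60,255,300,(0,0,370,205),.006)
b,c2=blobs("w2",60,255,300,(190,0,512,192),.006)
d,c3=blobs("w3",60,255,300,(290,0,450,205),.006)
print("knobs")
e,c2=blobs("w2",245,255,5,(40,100,150,170),.09)
f,c3=blobs("w3",245,255,5,(190,110,290,180),.09)
E
```

```text
w1 [ 47.1 152.2] c [459.9 -17.2] size [58.1 56.7] ang 78.6 area 1426.0
w1 [316.7 139.1] c [ 474.8 -375.8] size [85.1 84.9] ang 74.2 area 4087.0
w1 [170.   58.4] c [ 573.7 -190. ] size [ 86.7 116.7] ang 21.5 area 6970.5
w2 [215.6 174.1] c [418.7 215.4] size [69.8 56.2] ang 89.6 area 1323.5
w2 [374.  142.1] c [460.5 -14.6] size [56.3 53.4] ang 89.6 area 1181.5
w2 [290.8 106.4] c [508.8 104.5] size [71.7 94.5] ang 56.2 area 3271.0
w2 [222.   43.2] c [589.9 196.1] size [39.4 39.6] ang 88.7 area 776.0
w2 [489.7  62. ] c [ 563.  -161.8] size [86.7 64.5] ang 21.7 area 2929.5
w3 [375.3 186.2] c [420.2 188.8] size [77.2 53.6] ang 89.4 area 1655.5
w3 [436.4 128.9] c [492.8 130.8] size [86.8 54.2] ang 8.7 area 1388.5
w3 [382.6  46.4] c [589.8 197.3] size [39.  39.3] ang 4.7 area 921.0
knobs
w2 [ 91.8 144.3] c [469.8 341.2] size [6.1 8.7] ang 40.6 area 30.5
w2 [ 63.4 137.8] c [477.2 372.9] size [2.9 3.4] ang 24.1 area 5.0
w3 [247.7 155.9] c [473.2 357.6] size [10.4 10.4] ang 89.4 area 79.5
w3 [214.7 149.9] c [480.3 391.9] size [5.1 5.2] ang 87.5 area 19.5
```

```bash
python3 -m pendant '[[0.3,1,-1,2,0,0,-79],[0.3,1,-1,2,0,0,-79],[0.3,1,-1,2,0,0,-79],[0.3,1,-1,2,0,0,-79],[0.3,1,-1,2,0,0,-79],[0.3,1,-1,2,0,0,-79],[0.3,1,-1,2,0,0,-79],[0.3,1,-1,2,0,0,-79],[0.3,1,-1,2,0,0,-79],[0.3,1,-1,2,0,0,-79],[0.3,1,-1,2,0,0,-79],[0.3,1,-1,2,0,0,-79],[0.3,1,-1,2,0,0,-79],[0.3,1,-1,2,0,0,-79]]'
python3 - <<'E'
from meas import *
im,_=snap("w4");p,R=tool();print(p,R.round(3),get_state()["joint_pos"].round(2))
blobs("w4",245,255,5,(100,0,400,220),.09)
print("pile tags");
cv2.imwrite("pics/w4c.png",cv2.resize(im[:230,100:400,::-1],None,fx=2.5,fy=2.5,interpolation=cv2.INTER_CUBIC))
E
```

```text
time_s: 4.42
tcp_pos: [0.4643, 0.3581, 0.3235]
ee_rot: [0.0, 0.777, 0.63, -0.001]
contact_force: [-0.0, -0.1, 0.0]
width: 0.0557
[0.4641151  0.35848363 0.32345829] [[ 0.206  0.979 -0.001]
 [ 0.979 -0.206 -0.001]
 [-0.002 -0.001 -1.   ]] [-0.1   0.48 -0.9   1.62  0.39  1.23 -1.28]
w4 [254.9 167.6] c [466.  367.9] size [11.6  4.6] ang 39.8 area 35.5
pile tags
```

View pics/w4c.png

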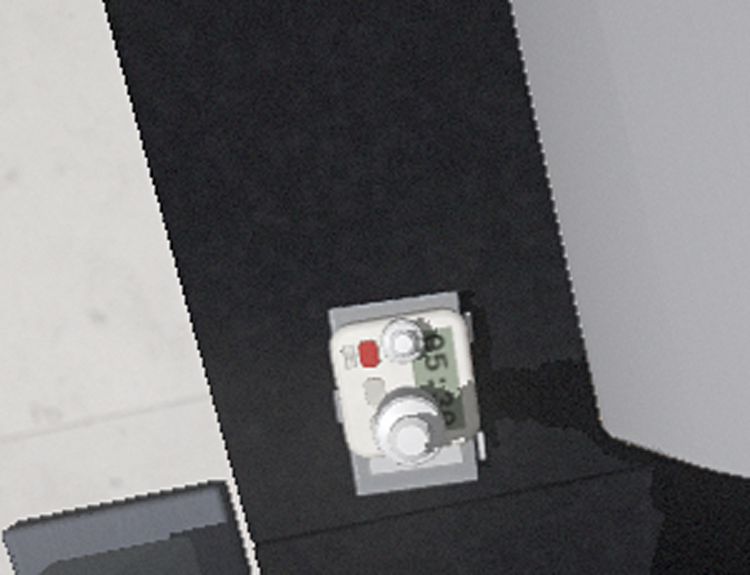

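Crop w4c: the small knob is at (402,342) and the large knob at (408,436). The catch is at (336,403) on the left (world -x) side, and the hinges are on the right (+x).

```bash
python3 - <<'E'
from meas import *
def circ(fn,roi,th):
    im,c=load(fn);x0,y0,x1,y1=roi;g=cv2.cvtColor(im,cv2.COLOR_RGB2GRAY)[y0:y1,x0:x1]
    g=cv2.resize(g,None,fx=8,fy=8,interpolation=cv2.INTER_CUBIC)
    h=cv2.HoughCircles(cv2.GaussianBlur(g,(0,0),4),cv2.HOUGH_GRADIENT,1,40,param1=60,param2=15,minRadius=th[0]*8//2,maxRadius=th[1]*8//2)
    print(fn,None if h is None else [(round((a+.5)/8+x0-.5,1),round((b+.5)/8+y0-.5,1),round(r/8,1)) for a,b,r in h[0][:3]])
circ("w3",(238,143,262,167),(8,20));circ("w3",(206,141,226,159),(5,14))
circ("w4",(250,160,280,188),(8,20));circ("w4",(250,126,274,148),(5,14))
c3=load("w3")[1];c4=load("w4")[1]
PL,e=tri(c3,(248.3,155.4),c4,(263.2,174.4));print("L",PL,e)
PS,e=tri(c3,(215.4,150.),c4,(260.8,136.8));print("S",PS,e)
print("dist",np.linalg.norm((PL-PS)[:2]),np.degrees(np.arctan2(*(PS-PL)[1::-1])))
for n,P,z in(("L",PL,.091),("S",PS,.074)):
    u={'L':((248.3,155.4),(263.2,174.4)),'S':((215.4,150.),(260.8,136.8))}[n]
    print(n,onz(c3,u[0],z),onz(c4,u[1],z))
# box top corners / timer top corners in w4 crop px
for n,z,q in(("box",.028,((330,307),(459,293),(478,480),(357,495))),("timer",.044,((330,330),(463,310),(480,440),(350,460)))):
    W=np.array([onz(c4,(100+a/2.5,b/2.5),z)[:2] for a,b in q]);print(n,W.mean(0).round(4),cv2.minAreaRect((W*1000).astype(np.float32)))
# block edge
for z in(0,.1,.2,.3):print(z,onz(c4,(100+600/2.5,430/2.5),z).round(3),onz(c3,(130+360/2.6,188/2.6),z).round(3))
E
```

```text
w3 [(np.float32(247.2), np.float32(154.8), np.float32(4.8))]
w3 [(np.float32(214.6), np.float32(149.8), np.float32(3.2))]
w4 [(np.float32(263.8), np.float32(171.9), np.float32(6.8))]
w4 [(np.float32(263.8), np.float32(134.2), np.float32(3.0))]
L [0.47173925 0.35690907 0.07920016] 0.001851032203271793
S [0.47671768 0.3934075  0.06808647] 0.00254841624331068
dist 0.03683639248145077 82.23272548413445
L [0.47264104 0.3561677  0.091     ] [0.47282061 0.35981695 0.091     ]
S [0.47635752 0.39201685 0.074     ] [0.47786153 0.39455438 0.074     ]
box [0.4744 0.3653] ((474.4076843261719, 365.531005859375), (89.784912109375, 58.979408264160156), 85.23721313476562)
timer [0.4753 0.3724] ((475.009765625, 372.5237121582031), (59.14471435546875, 60.0375862121582), 87.0052490234375)
0 [0.567 0.324 0.   ] [0.562 0.332 0.   ]
0.1 [0.545 0.349 0.1  ] [0.552 0.336 0.1  ]
0.2 [0.523 0.374 0.2  ] [0.541 0.34  0.2  ]
0.3 [0.5   0.399 0.3  ] [0.531 0.343 0.3  ]
```

```bash
python3 -m pendant '[[0.3,0.2,0.9,4,0,0,0],[0.3,0.2,0.9,8,0,0,0],[0.3,0.2,0.9,12,0,0,0],[0.3,0.2,0.9,14,0,0,0],[0.3,0.2,0.9,14,0,0,0],[0.3,0.2,0.9,14,0,0,0]]'
python3 - <<'E'
from meas import *
im,_=snap("w5");p,R=tool();print(p,totool(np.array([.473,.358,.121])-p))
cv2.imwrite("pics/w5.png",cv2.resize(im[:,:,::-1],(800,600)))
E
```

```text
time_s: 4.97
tcp_pos: [0.473, 0.3583, 0.1832]
ee_rot: [0.0, 0.777, 0.63, -0.002]
contact_force: [-0.4, -0.6, 1.5]
width: 0.0557
[0.47348225 0.35904532 0.1847011 ] [-0.10894997 -0.02513472  6.37016929]
```

View pics/w5.png

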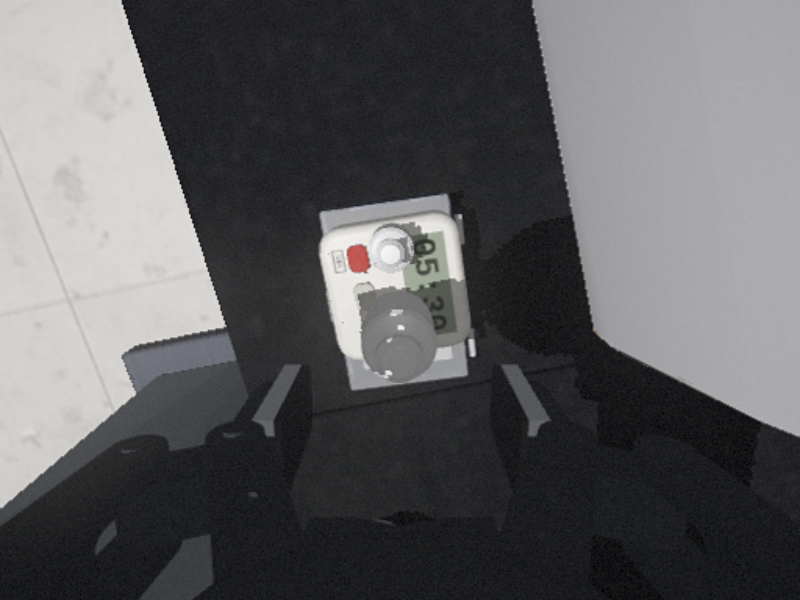

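View w5: the large knob is at (402,355), centred between the fingers at 280 and 520. I check its height and position against w3 before going down.

```bash
python3 - <<'E'
from meas import *
c3=load("w3")[1];c4=load("w4")[1];c5=load("w5")[1];k=.64
uL=(402*k,355*k);uS=(391*k,253*k)
print(tri(c3,(248.,155.3),c5,uL),onz(c5,uL,.091));print(tri(c3,(215.2,150.),c5,uS),onz(c5,uS,.074))
for z,q in((.028,((320,212),(449,194),(469,376),(351,390))),(.044,((319,237),(460,218),(470,338),(340,355)))):
    W=np.array([onz(c5,(a*k,b*k),z)[:2] for a,b in q]);print(cv2.minAreaRect((W*1000).astype(np.float32)))
E
```

```text
(array([0.47304595, 0.35696313, 0.08211004]), np.float64(0.0032030630439731375)) [0.47534938 0.3607195  0.091     ]
(array([0.47687565, 0.39315645, 0.06901819]), np.float64(0.002359010159400891)) [0.47830431 0.39425122 0.074     ]
((474.1702880859375, 365.29815673828125), (89.10017395019531, 59.25959777832031), 85.82469177246094)
((476.0802917480469, 373.21612548828125), (54.23192596435547, 60.40291213989258), 85.6692123413086)
```

```bash
python3 -m pendant '[[0.3,-0.1,0,3,0,0,0],[0.3,-0.1,0,6,0,0,0],[0.3,-0.1,0,6.2,0,0,0],[0.3,-0.1,0,6.2,0,0,0],[0.3,-0.1,0,6.2,0,0,0]]'
```

```text
time_s: 5.43
tcp_pos: [0.474, 0.3591, 0.1251]
ee_rot: [0.0, 0.777, 0.63, 0.001]
contact_force: [-0.4, 0.7, -0.8]
width: 0.0557
```

```bash
python3 -m pendant '[[0.3,0,0,0.5,0,0,0],[0.3,0,0,0.5,0,0,0],[-0.3,0,0,0.5,0,0,0],[-0.5,0,0,0.5,0,0,0],[-1,0,0,0.5,0,0,0],[-1,0,0,0.5,0,0,0],[-1,0,0,0.5,0,0,0],[-1,0,0,0.5,0,0,0]]' 40
```

```text
time_s: 6.1
tcp_pos: [0.4741, 0.3594, 0.121]
ee_rot: [0.0, 0.777, 0.63, 0.002]
contact_force: [-1.4, -1.1, 5.3]
width: 0.0283
```

```bash
python3 -m pendant '[[-1,0,0,0.2,0,0,0],[-1,0,0,-0.5,0,0,0],[-1,0,0,-2,0,0,0],[-1,0,0,-4,0,0,0],[-1,0,0,-8,0,0,0],[-1,0,0,-12,0,0,0],[-1,0,0,-12,0,0,0],[-1,0,0,-12,0,0,0]]' 40
python3 - <<'E'
from meas import *
im,_=snap("w6");p,R=tool()
cv2.imwrite("pics/w6.png",cv2.resize(im[60:,:,::-1],(790,500)))
print(p,get_state()["joint_pos"].round(2))
for P in((.4602,-.0158,.24),(.4602,-.0158,.10)):print(totool(np.array(P)-p))
E
```

```text
time_s: 6.77
tcp_pos: [0.4745, 0.3601, 0.2443]
ee_rot: [0.0, 0.777, 0.63, 0.004]
contact_force: [0.2, -0.1, -2.2]
width: 0.028
[0.47400822 0.35909116 0.24212793] [-0.13  0.56 -0.85  1.7   0.47  1.09 -1.34]
[-36.96215431   6.41638152   0.1224932 ]
[-37.00590188   6.36140021  14.12231688]
```

View pics/w6.png

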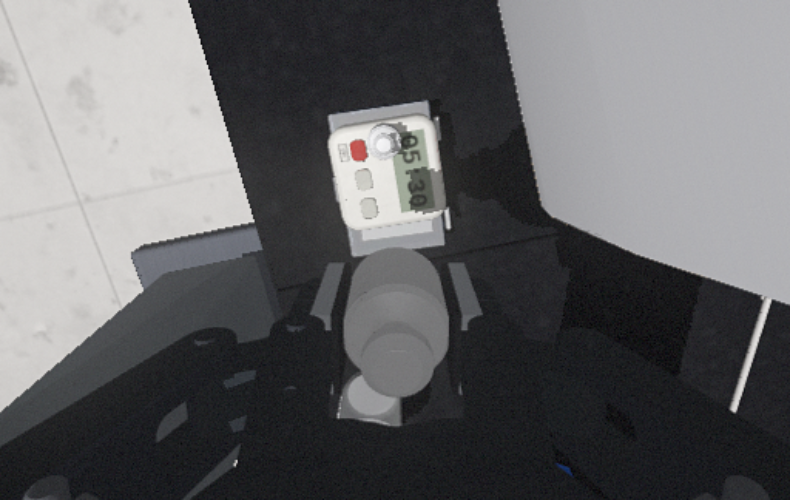

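View w6: the large weight is held upright, and the small one and the timer are undisturbed. I carry it to the large dish.

```bash
python3 -m pendant '[[-1,-4,0.7,0,0,0,0],[-1,-8,1.4,0,0,0,0],[-1,-12,2.1,0,0,0,0],[-1,-16,2.8,0,0,0,0],[-1,-20,3.5,0,0,0,0],[-1,-24,4.2,0,0,0,0],[-1,-28,4.9,0,0,0,0],[-1,-32,5.6,0,0,0,0],[-1,-35,6.1,2,0,0,0],[-1,-37,6.4,5,0,0,0],[-1,-37,6.4,8,0,0,0],[-1,-37,6.4,10,0,0,0],[-1,-37,6.4,10,0,0,0],[-1,-37,6.4,10,0,0,0],[-1,-37,6.4,10,0,0,0]]'
python3 - <<'E'
from meas import *
c1=load("w1")[1];c2=load("w2")[1];c3=load("w3")[1]
print("large",tri(c1,(47.1,152.2),c2,(374,142.1)));print("small",tri(c2,(222,43.2),c3,(382.6,46.4)))
ct=cam("top");im=np.load("top0.npy");g=cv2.cvtColor(im,cv2.COLOR_RGB2GRAY)
for n,u,w in(("obl",(320,173),c1),("sq",(375.6,200),c1)):
    m=(g>70).astype(np.uint8);lab=cv2.connectedComponentsWithStats(m);i=lab[1][int(u[1]),int(u[0])];
    print(n,lab[3][i],lab[2][i],tri(ct,lab[3][i],c1,{'obl':(170,58.4),'sq':(316.7,139.1)}[n]))
p,R=tool();print(p,totool(np.array([.4602,-.0158,.081])-p))
E
```

```text
time_s: 8.07
tcp_pos: [0.4606, -0.0153, 0.1417]
ee_rot: [0.0, 0.777, 0.63, 0.003]
contact_force: [0.5, -0.2, -1.1]
width: 0.0281
large (array([ 0.45929972, -0.01666017,  0.00332144]), np.float64(0.00010676061119386298))
small (array([0.58956757, 0.19517516, 0.00350228]), np.float64(0.0005210667818712269))
obl [318.97945946 173.79459459] [299 156  42  37 925] (array([ 0.57436383, -0.19127623,  0.00511214]), np.float64(0.0007452916800318623))
sq [375.24344023 200.18221574] [360 185  31  31 686] (array([ 0.4750339 , -0.37744686,  0.00630392]), np.float64(0.0011687960748017966))
[ 0.46057313 -0.01527896  0.14172819] [-0.08088708 -0.04805553  6.07242836]
```

```bash
python3 -m pendant '[[-1,-0.1,0,3,0,0,0],[-1,-0.1,0,5,0,0,0],[-1,-0.1,0,5.6,0,0,0],[-1,-0.1,0,6,0,0,0],[-1,-0.1,0,6,0,0,0],[-1,-0.1,0,6,0,0,0]]'
```

```text
time_s: 8.57
tcp_pos: [0.4614, -0.0158, 0.0829]
ee_rot: [0.001, 0.776, 0.63, 0.003]
contact_force: [-0.5, 0.2, -0.9]
width: 0.0279
```

```bash
python3 -m pendant '[[-1,0,0,0.4,0,0,0],[-1,0,0,0.6,0,0,0],[-1,0,0,0.6,0,0,0],[-1,0,0,0.6,0,0,0]]'
```

```text
time_s: 8.9
tcp_pos: [0.4625, -0.0156, 0.0789]
ee_rot: [0.002, 0.776, 0.63, 0.004]
contact_force: [-4.8, 0.3, 21.0]
width: 0.0281
```

Floor reached. I release, back off and look.

```bash
python3 -m pendant '[[-0.3,0,0,-0.2,0,0,0],[0.3,0,0,-0.2,0,0,0],[0.3,0,0,-0.2,0,0,0],[0.3,0,0,-0.2,0,0,0],[0.3,0,0,-1,0,0,0],[0.3,0,0,-4,0,0,0],[0.3,0,0,-8,0,0,0],[0.3,0,0,-12,0,0,0],[0.3,0,0,-16,0,0,0],[0.3,0,0,-16,0,0,0],[0.3,0,0,-16,0,0,0]]'
python3 - <<'E'
from meas import *
im,_=snap("w7");p,R=tool();c=cam("wrist")
print(p,proj(c,(.46,-.016,.049)),totool(np.array([.4773,.3933,.24])-p))
cv2.imwrite("pics/w7.png",im[:,:,::-1])
blobs("w7",50,255,200,(150,100,360,320),.006)
E
```

```text
time_s: 9.82
tcp_pos: [0.462, -0.016, 0.2412]
ee_rot: [0.004, 0.777, 0.63, 0.005]
contact_force: [-0.2, -0.4, -0.7]
width: 0.0552
[ 0.461066   -0.01620755  0.23954704] [251.21806991 189.20868372] [ 4.04043719e+01 -6.86207945e+00 -1.92263502e-02]
w7 [195.8 306.2] c [ 371.4 -138.5] size [46.7 24.7] ang 77.5 area 456.0
w7 [336.6 254.8] c [ 534.  -116.1] size [18.5 59.4] ang 10.3 area 491.0
w7 [249.6 180. ] c [457.9 -21. ] size [65.5 64.1] ang 36.8 area 2617.0
w7 [171.6 220.4] c [392.6 -40.4] size [177.3  82.7] ang 73.0 area 4579.5
```

View pics/w7.png

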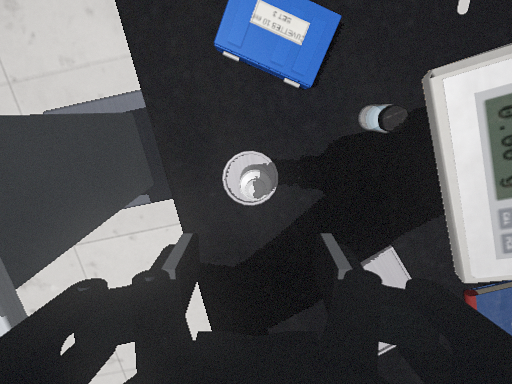

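View w7: the large weight stands in its dish, dish centred at (250,180) with the weight inside the ring. Now the small weight.

```bash
python3 -m pendant '[[0.3,4,-0.7,0,0,0,0],[0.3,8,-1.4,0,0,0,0],[0.3,12,-2.1,0,0,0,0],[0.3,16,-2.8,0,0,0,0],[0.1,20,-3.5,0,0,0,0],[0,24,-4.1,0,0,0,0],[0,28,-4.8,0,0,0,0],[0,32,-5.5,0,0,0,0],[0,36,-6.2,0,0,0,0],[0,39,-6.6,2,0,0,0],[0,40.4,-6.9,5,0,0,0],[0,40.4,-6.9,5,0,0,0],[0,40.4,-6.9,5,0,0,0],[0,40.4,-6.9,5,0,0,0]]'
python3 - <<'E'
from meas import *
im,_=snap("w8");p,R=tool();c=cam("wrist")
print(p,proj(c,(.4773,.3933,.074)),totool(np.array([.4773,.3933,.123])-p),R.round(3))
cv2.imwrite("pics/w8.png",im[100:,:,::-1])
E
```

```text
time_s: 11.03
tcp_pos: [0.4771, 0.3926, 0.189]
ee_rot: [0.003, 0.777, 0.63, 0.003]
contact_force: [0.0, -0.6, 1.0]
width: 0.0423
[0.47775312 0.39245447 0.18995826] [251.2012451  217.22271203] [ 0.06260872 -0.12870569  6.69498336] [[ 0.207  0.978  0.01 ]
 [ 0.978 -0.207 -0.001]
 [ 0.002  0.01  -1.   ]]
```

View pics/w8.png

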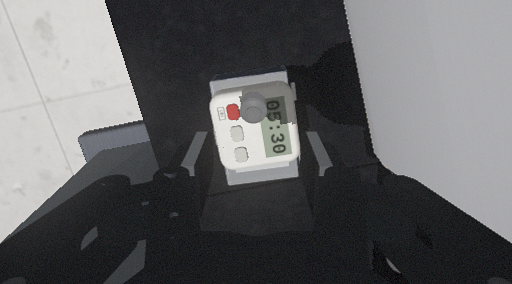

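View w8: the small knob is at about (251,213) in full-frame px, 4 px (under 2 mm) from the prediction. Going down to grip it.

```bash
python3 -m pendant '[[0,0.2,-0.1,3,0,0,0],[0,0.2,-0.1,6,0,0,0],[0,0.2,-0.1,6.7,0,0,0],[0,0.2,-0.1,6.7,0,0,0],[0,0.2,-0.1,6.7,0,0,0],[-0.5,0.2,-0.1,6.7,0,0,0],[-0.7,0.2,-0.1,6.7,0,0,0],[-1,0.2,-0.1,6.7,0,0,0],[-1,0.2,-0.1,6.7,0,0,0],[-1,0.2,-0.1,6.7,0,0,0],[-1,0.2,-0.1,6.7,0,0,0]]' 30
```

```text
time_s: 12.0
tcp_pos: [0.4785, 0.3952, 0.125]
ee_rot: [0.004, 0.777, 0.63, 0.005]
contact_force: [0.2, -1.5, 6.0]
width: 0.0167
```

```bash
python3 -m pendant '[[-1,0,0,-0.5,0,0,0],[-1,0,0,-3,0,0,0],[-1,0,0,-6,0,0,0],[-1,0,0,-10,0,0,0],[-1,-3,0.4,-10,0,0,0],[-1,-7,1.1,-10,0,0,0],[-1,-11,1.8,-10,0,0,0],[-1,-15,2.4,-10,0,0,0],[-1,-17,2.8,-10,0,0,0],[-1,-17.3,4,-10,0,0,0],[-1,-17.2,8,-10,0,0,0],[-1,-17.1,12,-9,0,0,0],[-1,-17.1,15,-6,0,0,0],[-1,-17.1,15,-3,0,0,0],[-1,-17.1,15,-1,0,0,0],[-1,-17.1,15,-1,0,0,0],[-1,-17.1,15,-1,0,0,0]]'
python3 - <<'E'
from meas import *
im,_=snap("w9");p,R=tool();c=cam("wrist")
print(p,proj(c,(.5897,.1958,.006)),totool(np.array([.5897,.1958,.084])-p),R.round(3))
cv2.imwrite("pics/w9.png",im[100:,:,::-1])
E
```

```text
time_s: 13.42
tcp_pos: [0.5894, 0.1977, 0.136]
ee_rot: [0.003, 0.777, 0.63, 0.005]
contact_force: [0.6, 0.7, -0.2]
width: 0.0163
[0.58998723 0.19807765 0.13742216] [252.05034428 214.40162725] [-0.25408022 -0.04881617  5.34088355] [[ 0.206  0.978  0.013]
 [ 0.979 -0.206  0.002]
 [ 0.005  0.013 -1.   ]]
```

View pics/w9.png

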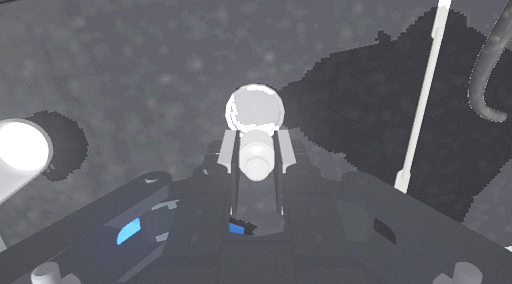

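View w9: the small weight is held upright and the dish is at (256,208) full-frame, about 2 mm from prediction. Lowering it.

```bash
python3 -m pendant '[[-1,0,0.1,3,0,0,0],[-1,0,0.1,4.5,0,0,0],[-1,0,0.1,5,0,0,0],[-1,0,0.1,5.4,0,0,0],[-1,0,0.1,5.4,0,0,0],[-1,0,0.1,5.4,0,0,0]]'
```

```text
time_s: 13.97
tcp_pos: [0.592, 0.1983, 0.0844]
ee_rot: [0.004, 0.777, 0.63, 0.006]
contact_force: [0.1, -0.4, -0.7]
width: 0.0161
```

```bash
python3 -m pendant '[[-1,0,-0.1,0.4,0,0,0],[-1,0,-0.1,0.6,0,0,0],[-1,0,-0.1,0.6,0,0,0]]'
```

```text
time_s: 14.22
tcp_pos: [0.5922, 0.1992, 0.0826]
ee_rot: [0.005, 0.777, 0.63, 0.008]
contact_force: [-8.1, -4.9, 27.1]
width: 0.0164
```

```bash
python3 -m pendant '[[-0.7,0,0,-0.2,0,0,0],[-0.3,0,0,-0.2,0,0,0],[0,0,0,-0.2,0,0,0],[0,0,0,-0.2,0,0,0],[0,0,0,-1,0,0,0],[0,0,0,-4,0,0,0],[0,0,0,-8,0,0,0],[0,0,0,-12,0,0,0],[0,0,0,-16,0,0,0],[0,0,0,-16,0,0,0],[0,0,0,-16,0,0,0]]'
python3 - <<'E'
from meas import *
im,_=snap("w10");p,R=tool();c=cam("wrist")
print(p,proj(c,(.5897,.1958,.032)),totool(np.array([.45,.30,.24])-p),get_state()["joint_pos"].round(2))
cv2.imwrite("pics/w10.png",cv2.resize(im[100:260,150:350,::-1],None,fx=3,fy=3))
E
```

```text
time_s: 15.13
tcp_pos: [0.5901, 0.1995, 0.2455]
ee_rot: [0.006, 0.777, 0.63, 0.01]
contact_force: [-0.1, -0.4, -0.7]
width: 0.0426
[0.58940309 0.19874025 0.24330236] [251.51192827 187.36471335] [  7.02627761 -15.73539814   0.07297654] [ 0.17  0.6  -0.84  1.64  0.5   1.11 -1.01]
```

View pics/w10.png

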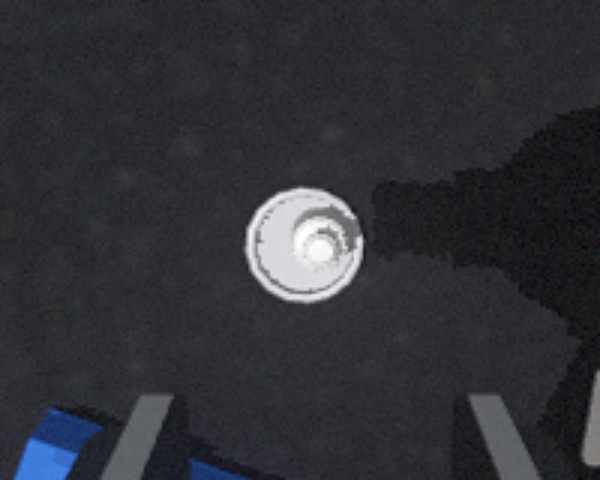

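View w10 (3x crop): the small weight stands upright in its dish, dish centre (304,244) and knob (320,248). That is about 7 mm off centre, within the 15 mm limit. Now the timer.

```bash
python3 -m pendant '[[0.5,0,-4,0,0,0,0],[1,0.2,-8,0,0,0,-2],[1,1,-12,0,0,0,-4],[1,3,-14,0,0,0,-6],[1,7,-15,0,0,0,-7.6],[1,11,-15,0,0,0,-7.6],[1,14.6,-14.8,0,0,0,-7.6],[1,14.6,-14.8,0,0,0,-7.6],[1,14.6,-14.8,0,0,0,-7.6]]'
python3 - <<'E'
from meas import *
im,_=snap("w11");p,R=tool();c=cam("wrist")
print(p,R.round(3),get_state()["width"])
# timer mask: bright whitish
hsv=cv2.cvtColor(im,cv2.COLOR_RGB2HSV);g=cv2.cvtColor(im,cv2.COLOR_RGB2GRAY);pc=proj(c,(.4755,.373,.044));print(pc)
cv2.imwrite("pics/w11.png",cv2.resize(im[90:290,130:380,::-1],None,fx=3,fy=3,interpolation=cv2.INTER_CUBIC))
print(im[int(pc[1])-20:int(pc[1])+60:8,int(pc[0])-10])
E
```

```text
time_s: 15.93
tcp_pos: [0.4734, 0.374, 0.2392]
ee_rot: [0.005, 0.732, 0.681, 0.006]
contact_force: [-0.8, -0.5, -0.7]
width: 0.0855
[0.47378938 0.37222987 0.23928155] [[ 0.074  0.997  0.016]
 [ 0.997 -0.074 -0.   ]
 [ 0.001  0.016 -1.   ]] 0.08513957166777172
[252.99440206 186.3817966 ]
[[236 239 234]
 [157 158 155]
 [128 127 123]
 [113 111 111]
 [128 127 122]
 [105 105  99]
 [228 227 222]
 [200 199 202]
 [155 154 161]
 [ 52  49  49]]
```

View pics/w11.png

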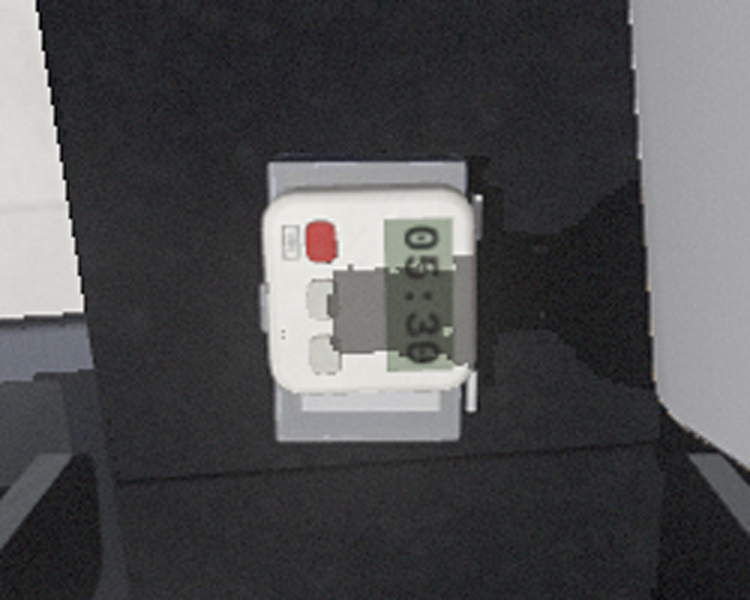

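View w11 (3x crop): the timer spans x 262–473, y 185–392, square to the tool within about 2°. The box underneath spans x 268–466, y 160–440. The block edge is at x≈640, so I compute the clearance to it.

```bash
python3 - <<'E'
from meas import *
im,c=load("w11");f=lambda a,b:(130+(a+.5)/3-.5,90+(b+.5)/3-.5)
for n,z,q in(("box",.028,((268,161),(466,161),(459,440),(277,440))),("timer",.044,((262,187),(471,187),(475,391),(274,391)))):
    W=np.array([onz(c,f(*u),z)[:2] for u in q]);print(n,cv2.minAreaRect((W*1000).astype(np.float32)),"az",np.degrees(np.arctan2(*((W[0]+W[1]-W[2]-W[3])[::-1]))))
for z in(0,.1,.2):print(z,onz(c,f(640,290),z).round(3))
p,R=tool();print(totool(np.array([.4755,.373,.112])-p))
E
```

```text
box ((473.626953125, 366.0732116699219), (89.1754150390625, 58.77031326293945), 85.76566314697266) az 85.85143345703882
timer ((475.4796142578125, 374.39727783203125), (62.76432800292969, 60.03559494018555), 87.3486328125) az 87.88503491942464
0 [0.566 0.357 0.   ]
0.1 [0.538 0.384 0.1  ]
0.2 [0.509 0.411 0.2  ]
[ 0.07513071 -0.04403241 12.72923952]
```

```bash
python3 -m pendant '[[0.75,0.2,0,3,0.9,0,-1],[0.75,0.2,0,6,0.9,0,-2],[0.75,0.2,0,9,0.9,0,-2],[0.75,0.2,0,9,0.9,0,-2],[0.75,0.2,0,9,0.9,0,-2]]'
python3 - <<'E'
from meas import *
p,R=tool();print(p,R.round(3),totool(np.array([.4755,.3742,.102])-p),get_state()["width"])
E
```

```text
time_s: 16.4
tcp_pos: [0.475, 0.372, 0.1478]
ee_rot: [-0.0, 0.721, 0.693, -0.002]
contact_force: [0.1, 0.2, 2.1]
width: 0.0748
[0.47499337 0.37202822 0.14782981] [[ 0.04   0.999 -0.003]
 [ 0.999 -0.04  -0.002]
 [-0.002 -0.003 -1.   ]] [0.23021641 0.05346641 4.582313  ] 0.0747572715296674
```

```bash
python3 -m pendant '[[0.75,0.2,0.1,3,0,0,0],[0.75,0.2,0.1,4.3,0,0,0],[0.75,0.2,0.1,4.6,0,0,0],[0.75,0.2,0.1,4.6,0,0,0],[0.6,0.2,0.1,4.6,0,0,0],[0.4,0.2,0.1,4.6,0,0,0],[0.2,0.2,0.1,4.6,0,0,0],[0.2,0.2,0.1,4.6,0,0,0],[0.2,0.2,0.1,4.6,0,0,0],[0.2,0.2,0.1,4.6,0,0,0]]' 30
```

```text
time_s: 17.23
tcp_pos: [0.4763, 0.3745, 0.1037]
ee_rot: [0.0, 0.721, 0.693, -0.001]
contact_force: [-1.1, -2.1, 6.3]
width: 0.0605
```

```bash
python3 -m pendant '[[0.2,0,0,-0.5,0,0,0],[0.2,0,0,-2,0,0,0],[0.2,0,0,-5,0,0,0],[0.2,0,0,-9,0,0,0],[0.2,0,0,-13,0,0,0],[0.2,0,0,-14,0,0,0],[0.2,0,0,-14,0,0,0]]'
python3 - <<'E'
from meas import *
im,_=snap("w12");p,R=tool();print(p,R.round(3),get_state()["joint_pos"].round(2))
cv2.imwrite("pics/w12.png",cv2.resize(im[90:,80:430,::-1],None,fx=2,fy=2))
E
```

```text
time_s: 17.82
tcp_pos: [0.4772, 0.3764, 0.2491]
ee_rot: [0.001, 0.721, 0.693, 0.003]
contact_force: [0.1, 0.1, -0.5]
width: 0.0606
[0.47682514 0.3752385  0.24628694] [[ 0.04   0.999  0.003]
 [ 0.999 -0.04   0.001]
 [ 0.001  0.003 -1.   ]] [-0.12  0.6  -0.91  1.67  0.51  1.13 -1.21]
```

View pics/w12.png

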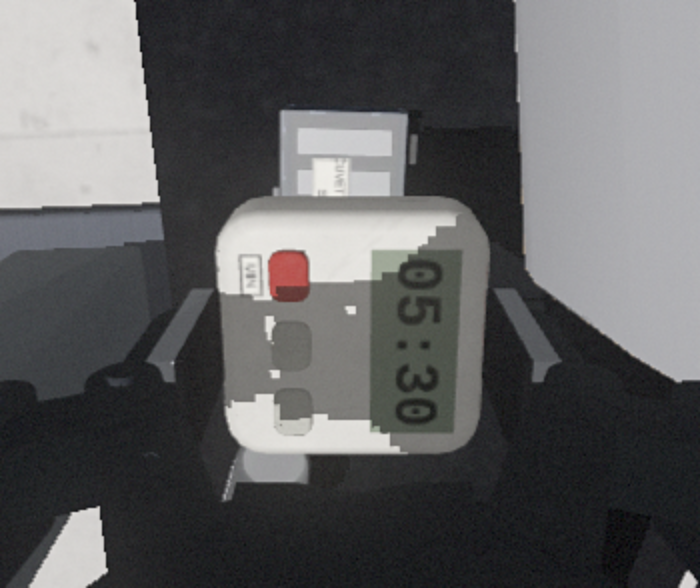

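View w12: the timer is held level and the box stays behind. I carry the timer to the square tray.

```bash
python3 -m pendant '[[0.2,-2,0,0,0,0,0],[0.2,-6,0.2,0,0,0,0],[0.2,-10,0.4,0,0,0,0],[0.2,-14,0.5,0,0,0,0],[0.2,-18,0.7,0,0,0,1],[0.2,-22,0.9,0,0,0,2],[0.2,-26,1,0,0,0,3],[0.2,-30,1.2,0,0,0,4],[0.2,-34,1.3,0,0,0,5],[0.2,-38,1.5,0,0,0,6],[0.2,-42,1.6,0,0,0,7],[0.2,-46,1.8,0,0,0,8],[0.2,-50,1.9,0,0,0,9],[0.2,-54,2.1,0,0,0,10],[0.2,-58,2.2,0,0,0,11],[0.2,-62,2.4,0,0,0,12],[0.2,-66,2.6,0,0,0,13],[0.2,-70,2.7,0,0,0,13.5],[0.2,-73,2.8,0,0,0,13.5],[0.2,-75,2.9,2,0,0,13.5]]'
python3 - <<'E'
from meas import *
p,R=tool();print(p,R.round(3),np.degrees(np.arctan2(R[1,0],R[0,0])),totool(np.array([.475,-.3765,.08])-p),get_state()["width"],get_state()["joint_pos"].round(2))
E
```

```text
time_s: 19.53
tcp_pos: [0.4754, -0.3801, 0.2268]
ee_rot: [0.002, 0.799, 0.601, 0.001]
contact_force: [0.8, 0.7, -1.0]
width: 0.0609
[ 0.47535816 -0.38008823  0.22679513] [[ 0.277  0.961  0.005]
 [ 0.961 -0.277 -0.002]
 [-0.001  0.005 -1.   ]] 73.94778165864362 [ 0.34640526 -0.20889504 14.67836889] 0.06090840390640771 [ 1.14  0.58 -0.78  1.69  0.45  1.06 -0.06]
```

```bash
python3 -m pendant '[[0.2,0.3,-0.1,4,0,0,0],[0.2,0.3,-0.1,8,0,0,0],[0.2,0.3,-0.1,11,0,0,0],[0.2,0.3,-0.1,13,0,0,0],[0.2,0.3,-0.1,14,0,0,0],[0.2,0.3,-0.1,14.4,0,0,0],[0.2,0.3,-0.1,14.4,0,0,0],[0.2,0.3,-0.1,14.4,0,0,0]]'
```

```text
time_s: 20.2
tcp_pos: [0.4765, -0.3773, 0.0837]
ee_rot: [0.003, 0.799, 0.602, 0.001]
contact_force: [0.7, -0.5, -1.3]
width: 0.0609
```

```bash
python3 -m pendant '[[0.2,0,-0.1,0.3,0,0,0],[0.2,0,-0.1,0.6,0,0,0],[0.2,0,-0.1,0.7,0,0,0],[0.2,0,-0.1,0.7,0,0,0]]'
```

```text
time_s: 20.53
tcp_pos: [0.4759, -0.3774, 0.0779]
ee_rot: [0.004, 0.799, 0.601, 0.001]
contact_force: [-1.3, 0.5, 4.8]
width: 0.0607
```

Floor touched (4.8 N). I open gently and lift.

```bash
python3 -m pendant '[[0.55,0,0,0,0,0,0],[0.7,0,0,0,0,0,0],[0.7,0,0,0,0,0,0],[0.7,0,0,-0.5,0,0,0],[0.7,0,0,-3,0,0,0],[0.7,0,0,-7,0,0,0],[0.7,0,0,-11,0,0,0],[0.7,0,0,-15,0,0,0],[0.7,0,0,-17,0,0,0],[0.7,0,0,-17,0,0,0],[0.7,0,0,-17,0,0,0]]'
python3 - <<'E'
from meas import *
im,_=snap("w13");p,R=tool();c=cam("wrist");print(p,np.degrees(np.arctan2(R[1,0],R[0,0])),proj(c,(.475,-.3765,.018)))
cv2.imwrite("pics/w13.png",cv2.resize(im[60:270,120:390,::-1],None,fx=2.5,fy=2.5))
print(totool(np.array([.474,.366,.24])-p))
E
```

```text
time_s: 21.45
tcp_pos: [0.4751, -0.377, 0.2496]
ee_rot: [0.005, 0.799, 0.601, 0.001]
contact_force: [-0.5, 0.2, -1.1]
width: 0.0725
[ 0.47443084 -0.37679961  0.24793227] 73.93626095813943 [253.68613094 177.76925579]
[ 71.36965273 -20.59898555   0.44507671]
```

View pics/w13.png

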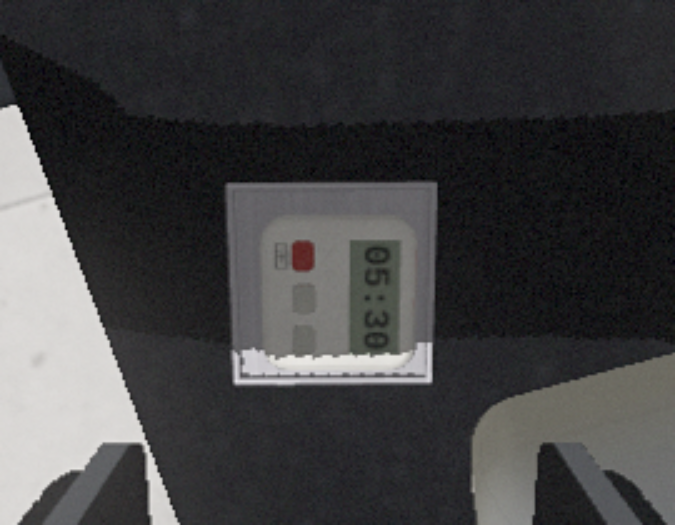

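View w13: the timer lies square in the tray, tray centre (331,283) and timer centre (338,292), about 4 mm off. Back for the box.

```bash
python3 -m pendant '[[0.9,3,-0.9,0,0,0,0],[0.9,7,-2,0,0,0,0],[0.9,11,-3.2,0,0,0,0],[0.9,15,-4.3,0,0,0,0],[0.9,19,-5.5,0,0,0,0],[0.9,23,-6.6,0,0,0,-1],[0.9,27,-7.8,0,0,0,-2],[0.9,31,-9,0,0,0,-3],[0.9,35,-10.1,0,0,0,-4],[0.9,39,-11.3,0,0,0,-5],[0.9,43,-12.4,0,0,0,-6],[0.9,47,-13.6,0,0,0,-7],[0.9,51,-14.7,0,0,0,-8],[0.9,55,-15.9,0,0,0,-9],[0.9,59,-17,0,0,0,-10],[0.9,63,-18.2,0,0,0,-11],[0.9,67,-19.4,0,0,0,-11.9],[0.9,70,-20.2,0,0,0,-11.9],[0.9,71.4,-20.6,0,0,0,-11.9],[0.9,71.4,-20.6,0,0,0,-11.9]]'
python3 - <<'E'
from meas import *
im,_=snap("w14");p,R=tool();c=cam("wrist");print(p,R.round(3),np.degrees(np.arctan2(R[1,0],R[0,0])))
cv2.imwrite("pics/w14.png",cv2.resize(im[90:290,130:380,::-1],None,fx=3,fy=3,interpolation=cv2.INTER_CUBIC))
pc=proj(c,(.4736,.366,.028));print(pc)
E
```

```text
time_s: 23.17
tcp_pos: [0.4717, 0.3703, 0.2427]
ee_rot: [0.002, 0.73, 0.683, -0.0]
contact_force: [-1.4, -0.3, -0.2]
width: 0.081
[0.47244788 0.36781955 0.2425324 ] [[ 0.069  0.998  0.003]
 [ 0.998 -0.069 -0.005]
 [-0.005  0.003 -1.   ]] 86.0541995944011
[255.45838918 182.79991927]
```

View pics/w14.png

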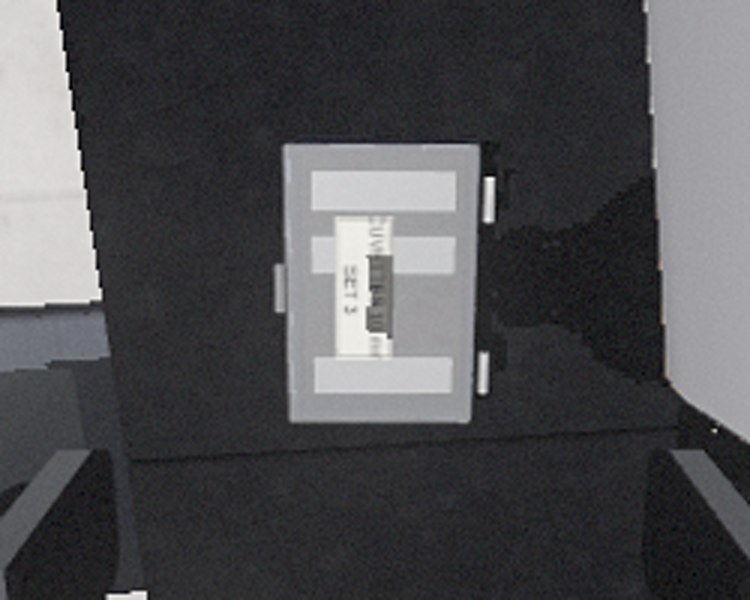

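View w14 (3x crop): the dark box has corners (283,144), (480,145), (470,422) and (290,422). The catch is at (279,287) and the hinges at x≈487. It is centred between the jaws (115 and 645). That was picture 16, so from here I check by numbers only.

```bash
python3 - <<'E'
from meas import *
im,c=load("w14");f=lambda a,b:(130+(a+.5)/3-.5,90+(b+.5)/3-.5)
W=np.array([onz(c,f(*u),.028)[:2] for u in((283,144),(480,145),(470,422),(290,422))]);r=cv2.minAreaRect((W*1000).astype(np.float32));print(r,W.mean(0))
print(np.degrees(np.arctan2(*((W[0]+W[1]-W[2]-W[3])[::-1]))),"catch",onz(c,f(279,287),.028))
c11=load("w11")[1]
print("height",tri(c,f(279,287),c11,f(264,306)))
p,R=tool();print(p,totool(np.array([*W.mean(0),.0725])-p))
E
```

```text
((473.6560363769531, 365.7415466308594), (89.01866912841797, 58.89297866821289), 85.83511352539062) [0.47366862 0.36580325]
85.84548249887108 catch [0.44211293 0.36854437 0.028     ]
height (array([0.44254451, 0.36969168, 0.03256774]), np.float64(0.0002994957756918242))
[0.47244788 0.36781955 0.2425324 ] [-0.10620636  0.07698416 17.00436809]
```

```bash
python3 -m pendant '[[0.9,-0.1,0.1,4,0,0,0],[0.9,-0.1,0.1,8,0,0,0],[0.9,-0.1,0.1,12,0,0,0],[0.9,-0.1,0.1,14,0,0,0],[0.9,-0.1,0.1,14,0,0,0],[0.9,-0.1,0.1,14,0,0,0]]' 30
python3 - <<'E'
from meas import *
p,R=tool();print(p,R.round(3),totool(np.array([.4737,.366,.073])-p))
E
```

```text
time_s: 23.72
tcp_pos: [0.4736, 0.3643, 0.1014]
ee_rot: [0.003, 0.731, 0.682, -0.002]
contact_force: [0.2, -0.1, 0.2]
width: 0.0812
[0.47358638 0.36425398 0.10139191] [[ 0.07   0.998  0.   ]
 [ 0.998 -0.07  -0.008]
 [-0.008  0.001 -1.   ]] [ 0.19632807 -0.0035896   2.83779184]
```

```bash
python3 -m pendant '[[0.9,0.2,0,1.5,0,0.4,0],[0.9,0.2,0,2.6,0,0.4,0],[0.9,0.2,0,2.9,0,0.4,0],[0.9,0.2,0,2.9,0,0.4,0],[0.7,0.2,0,2.9,0,0.4,0],[0.5,0.2,0,2.9,0,0.4,0],[0.3,0.2,0,2.9,0,0.4,0],[0.2,0.2,0,2.9,0,0.4,0],[0.2,0.2,0,2.9,0,0.4,0],[0.2,0.2,0,2.9,0,0.4,0]]' 30
```

```text
time_s: 24.55
tcp_pos: [0.474, 0.3665, 0.0736]
ee_rot: [0.001, 0.731, 0.682, 0.001]
contact_force: [-2.0, -1.6, 6.5]
width: 0.0629
```

```bash
python3 -m pendant '[[0.2,0,0,-0.5,0,0,0],[0.2,0,0,-2,0,0,0],[0.2,0,0,-5,0,0,0],[0.2,0,0,-9,0,0,0],[0.2,0,0,-13,0,0,0],[0.2,0,0,-15,0,0,0],[0.2,0,0,-15,0,0,0],[0.2,0,0,-15,0,0,0]]'
python3 - <<'E'
from meas import *
im,_=snap("w15");p,R=tool();print(p,R.round(3),get_state()["width"],get_state()["joint_pos"].round(2))
g=cv2.cvtColor(im,cv2.COLOR_RGB2GRAY);print("centre px",im[200:330:20,256].tolist())
ct=cam("top")
for z in(.03,.06):print(z,onz(ct,(487*.64,238*.64),z).round(3),onz(ct,(390*.64,248*.64),z).round(3))
print(totool(np.array([.4740,.25,.22])-p),totool(np.array([.574,-.1905,.2])-p))
E
```

```text
time_s: 25.22
tcp_pos: [0.474, 0.3668, 0.2259]
ee_rot: [0.001, 0.731, 0.682, 0.002]
contact_force: [-0.1, -0.1, -1.4]
width: 0.0632
[0.47370153 0.36610796 0.22419354] [[ 0.07   0.998  0.003]
 [ 0.998 -0.07  -0.   ]
 [ 0.     0.003 -1.   ]] 0.06330987861407604 [-0.11  0.61 -0.9   1.71  0.54  1.09 -1.26]
centre px [[203, 203, 206], [159, 159, 160], [112, 112, 108], [119, 118, 116], [106, 106, 101], [93, 93, 93], [94, 95, 92]]
0.03 [ 0.645 -0.167  0.03 ] [0.629 0.047 0.03 ]
0.06 [ 0.636 -0.164  0.06 ] [0.621 0.046 0.06 ]
[-11.58039663   0.83946036   0.42077595] [-54.82448544  13.88549861   2.4584631 ]
```

```bash
python3 -m pendant '[[0.2,-2,0.2,0,0,0,0],[0.2,-6,0.4,0,0,0,0],[0.2,-10,0.7,0,0,0,0],[0.2,-14,1,0,0,0,0],[0.2,-18,2.2,0,0,0,-2],[0.2,-22,3.4,0,0,0,-5],[0.2,-26,4.7,0,0,0,-8],[0.2,-30,6,0,0,0,-11],[0.2,-34,7.3,0,0,0,-14],[0.2,-38,8.5,0,0,0,-17],[0.2,-42,9.8,0,0,0,-20],[0.2,-46,11,0,0,0,-23],[0.2,-50,12.3,0,0,0,-25.5],[0.2,-53,13.2,0,0,0,-25.5],[0.2,-54.8,13.8,0,0,0,-25.5],[0.2,-54.8,13.8,1,0,0,-25.5],[0.2,-54.8,13.8,2,0,0,-25.5],[0.2,-54.8,13.8,2,0,0,-25.5]]'
python3 - <<'E'
from meas import *
snap("w16");p,R=tool();c=cam("wrist");print(p,R.round(3),np.degrees(np.arctan2(R[1,0],R[0,0])),get_state()["width"],get_state()["joint_pos"].round(2))
print(totool(np.array([.5735,-.1908,.085])-p))
blobs("w16",60,255,200,(120,0,420,380),.006)
E
```

```text
time_s: 26.77
tcp_pos: [0.5714, -0.1891, 0.2012]
ee_rot: [-0.001, 0.562, 0.827, 0.0]
contact_force: [-1.5, -0.5, -2.0]
width: 0.063
[ 0.57188746 -0.18848154  0.20250207] [[-0.369  0.93  -0.   ]
 [ 0.93   0.369  0.002]
 [ 0.002  0.    -1.   ]] 111.6303468103406 0.06335212276024146 [ 0.9   0.68 -0.98  1.71  0.63  1.09  0.1 ]
[-0.29667052  0.06185097 11.74969241]
w16 [400.6 364.5] c [ 780.2 -305.2] size [37.4 42.1] ang 21.6 area 948.0
w16 [259.4 248.8] c [ 598.3 -254.2] size [201.8 175.7] ang 21.1 area 25699.0
w16 [258. 140.] c [ 565.1 -149.1] size [99.3 33.2] ang 21.5 area 3848.5
w16 [397.2 149.5] c [ 656.5 -107.9] size [ 54.8 163.7] ang 29.2 area 6517.0
```

```bash
python3 -m pendant '[[0.2,-0.2,0.1,4,0,0,0],[0.2,-0.3,0.1,7,0,0,0],[0.2,-0.3,0.1,9.5,0,0,0],[0.2,-0.3,0.1,11,0,0,0],[0.2,-0.3,0.1,11.8,0,0,0],[0.2,-0.3,0.1,12,0,0,0],[0.2,-0.3,0.1,12,0,0,0],[0.2,-0.3,0.1,12,0,0,0]]'
```

```text
time_s: 27.48
tcp_pos: [0.5748, -0.1904, 0.084]
ee_rot: [0.0, 0.562, 0.827, 0.001]
contact_force: [-0.5, -0.6, -1.6]
width: 0.0631
```

```bash
python3 -m pendant '[[0.2,0,-0.1,0.4,0,0,0],[0.2,0,-0.1,0.7,0,0,0],[0.2,0,-0.1,0.9,0,0,0],[0.2,0,-0.1,0.9,0,0,0]]'
```

```text
time_s: 27.82
tcp_pos: [0.5741, -0.191, 0.0756]
ee_rot: [0.001, 0.562, 0.827, 0.001]
contact_force: [-1.4, -1.0, 2.8]
width: 0.0629
```

```bash
python3 -m pendant '[[0.55,0,0,0,0,0,0],[0.75,0,0,0,0,0,0],[0.75,0,0,0,0,0,0],[0.75,0,0,-0.5,0,0,0],[0.75,0,0,-3,0,0,0],[0.75,0,0,-7,0,0,0],[0.75,0,0,-11,0,0,0],[0.75,0,0,-15,0,0,0],[0.75,0,0,-19,0,0,0],[0.75,0,0,-20,0,0,0],[0.75,0,0,-20,0,0,0]]'
python3 - <<'E'
from meas import *
snap("w17");p,R=tool();c=cam("wrist");print(p,get_state()["contact_force"])
print(proj(c,(.574,-.1908,.03)))
blobs("w17",35,255,200,(130,60,380,300),.006);print();blobs("w17",150,255,200,(130,60,380,300),.03)
im,_=load("w17");g=cv2.cvtColor(im,cv2.COLOR_RGB2GRAY);u=proj(c,(.574,-.1908,.03)).astype(int);print(g[u[1],u[0]-60:u[0]+60:2].tolist());print(g[u[1]-75:u[1]+75:3,u[0]+20].tolist())
E
```

```text
time_s: 28.73
tcp_pos: [0.5751, -0.1908, 0.28]
ee_rot: [0.004, 0.562, 0.827, 0.002]
contact_force: [-0.5, 0.6, -0.7]
width: 0.0748
[ 0.57415788 -0.19116882  0.27745339] [-0.38104978 -1.42530555 -0.56970209]
[254.18391906 173.33882083]
w17 [143.4 261.9] c [ 489.5 -350.6] size [94.7 39.1] ang 85.4 area 881.0
w17 [249.1  70. ] c [536.  -97.2] size [31.1 20.4] ang 15.1 area 210.5
w17 [283.8 168. ] c [ 594.5 -214.9] size [266.5 294.7] ang 27.6 area 33170.0
w17 [155.7  79.8] c [ 453.5 -143.3] size [65.2 46. ] ang 21.7 area 817.0

w17 [253.6 169.4] c [ 576.6 -189.8] size [44.9 70.8] ang 21.6 area 1977.5
w17 [244.  137.6] c [ 567.4 -172. ] size [78.9 77.7] ang 21.6 area 1913.0
w17 [362.9 137.3] c [ 653.5 -114.9] size [ 50.8 131.2] ang 27.6 area 3524.0
[38, 31, 35, 34, 33, 39, 36, 38, 39, 43, 46, 187, 108, 180, 178, 207, 182, 140, 139, 141, 140, 138, 143, 140, 205, 184, 193, 207, 216, 156, 124, 191, 174, 138, 139, 139, 141, 139, 141, 137, 138, 140, 140, 136, 139, 69, 87, 90, 184, 26, 41, 45, 47, 47, 39, 40, 41, 42, 39, 45]
[28, 39, 27, 19, 31, 21, 148, 184, 184, 183, 124, 150, 141, 143, 186, 183, 184, 186, 141, 139, 184, 183, 183, 184, 140, 138, 139, 136, 138, 140, 138, 137, 138, 180, 180, 179, 138, 134, 139, 99, 36, 23, 32, 29, 36, 26, 23, 17, 24, 16]
```

The box lies square in its tray: angle 21.6° against the tray's 21.5°, centre within about 3 mm. As a last numeric check, I compare the bystanders and decoy in the top view and the colours in the trays.

```bash
python3 - <<'E'
from meas import *
a=np.load("top0.npy").astype(int);b=capture("top").astype(int)
for n,u in(("vial",(259,171)),("beaker",(205,217)),("blue",(234,194))):
    x,y=u;d=np.abs(a-b)[y-11:y+11,x-11:x+11];print(n,"mean diff",d.mean().round(1),"max",d.max())
ct=cam("top");s=cam("side");si=capture("side")
cv2.imwrite("pics/top1.png",b[:,:,::-1].astype(np.uint8))
g=cv2.cvtColor(si,cv2.COLOR_RGB2GRAY)
for n,P in(("L top",(.46,-.016,.045)),("S top",(.592,.199,.028)),("timer",(.475,-.377,.018)),("box",(.574,-.191,.028))):
    u=proj(s,P).astype(int);print(n,u,si[u[1],u[0]],si[u[1]-12:u[1]+8:2,u[0]].mean(1).astype(int))
st=get_state();print(st["time_s"],st["contact_force"])
E
```

```text
vial mean diff 3.4 max 13
beaker mean diff 5.2 max 12
blue mean diff 8.1 max 17
L top [268 201] [249 251 248] [161 172 167  52  40 191 249 112 243 193]
S top [193 226] [233 236 230] [101  47  50  52  50  37 233 112 240 160]
timer [305 170] [239 240 231] [118 118  92  42  42 161 236 206 237 130]
box [261 180] [222 223 211] [ 44  47  50  44 124 205 218 208 203  82]
28.8833 [ 0.32732793 -0.2128004  -0.12073218]
```

```bash
python3 -c "
from station import *
print(hand_in())"
```

```text
the job is handed in; nothing more can be done
None
```

The pile is taken apart in the asked order and the job is handed in at about 29 s of the 112 s allowed. `hand_in` gives no verdict, so the results below come from my own checks.

| Item | Where it lies | Last check |
|---|---|---|
| Larger weight | Larger dish | Upright and near the middle, by the wrist picture |
| Smaller weight | Smaller dish | Upright, about 7 mm off centre but within the 15 mm limit |
| Timer | Square tray | Square to the tray by the wrist picture, about 4 mm off centre |
| Cuvette box (the dark one) | Oblong tray | 21.6° against the tray's 21.5°, about 3 mm off centre |

- **Bystanders:** the top view around the vial, the beaker and the blue look-alike changed only by image noise, so they did not move.
- **At hand-in:** the gripper was open and clear above the box, with contact force near zero.
- **Disagreements:** the triangulated knob heights came out 5–12 mm below the described heights, because the two camera positions were close together. I set the grasp heights from the text, and the contacts at placing fitted them.
- **Not viewed:** the box's final place was judged from pixel numbers only, since the 16 pictures were used up.

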